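# Lengthen the clipped scrub brush

## Task

The long-handled scrub brush is clipped in its holder on the plank with its handle pushed in. First turn the lock collar beside the brush head over to its locked mark, so that the head cannot come off; then squeeze in the button on the side of the handle, pull the handle straight out past its first stop all the way to its second stop, and finish still gripping the handle there, fully extended. Leave the lota, the cup, the soap case and the comb where they are.

Things in the scene. Friction and masses are not known exactly. Their poses are not given: they have to be found in the camera images.
- brush_holder: Fixed aluminium strip 320 x 46 x 6 mm screwed to the plank, carrying the brush. Origin: plank surface (z = 0) under the pole's axis, below the handle's front face when the handle is fully in. x: along the pole away from the brush head, the pull direction; y: level, square to the pole, to the button's side; z up. The pole's axis is level, 62 mm up. Bare rod (18 dia) from x = -20 to 0 mm.
- clip_top (a point): Top middle (x = -71 mm, 85 mm up) of the steel spring clip, 26 mm along the pole and 44 mm wide at its foot, that grips the white neck of the brush. Behind it is the white brush head, x = -258 to -122 mm, 58 mm wide, top at 54 mm. None of these move.
- locked_mark (a point): The locked mark: a raised white bar 9 mm long on the fixed white ferrule (40 dia, x = -57 to -47 mm) beside the collar, 22 mm from the axis, leaning 0.75 rad (43 degrees) from upright to +y. The open mark is a small square pip, 0.45 rad to -y.
- lock_collar (a joint): Angle of the grey knurled lock collar (40 mm dia, x = -44 to -20 mm), rad; its flat lug leans (value - 0.45) rad from upright, positive to the holder's +y. 0 = open; 1.20 = locked, lug in line with the raised bar, at its end stop. Starts at 0 to 0.35. Stays where left; turns with about 0.05 N m (2 to 3 N on the lug).
- lug_tip (a point): Middle of the outer end of the collar's lug (18 mm along the pole, 6 mm thick), 46 mm from the pole's axis, at x = -32 mm in the holder's frame; swings with the collar. A closed fingertip pushed level across the pole to +y, its end 25 mm above the axis (clear over the ring), carries the lug to the locked stop.
- handle (a joint): How far the grey telescoping handle is pulled out, m: 0 = fully in, 0.055 = first stop, 0.110 = second stop and end of travel. The button's pin catches in a hole of the rod at each, so the handle is locked there while the button is out. With the button in it slides against 2 to 3 N; if the button comes out on the way, the handle catches at the next stop.
- handle_end (a point): Centre of the handle's rubber rear end, on the axis, 190 mm behind its front face; rides with the handle. A 15 mm steel loop follows. Handle: a housing 30 x 30 mm in section over the first 52 mm (with the button), then a round grip 29 mm in diameter.
- handle_rest (a point): Top middle of the fixed aluminium rest under the handle, x = 188 mm, 14 mm along the pole, 38 mm wide; its side lips end 57 mm above the plank.
- press_button (a joint): How far the button is pressed, m: 0 = out, 0.005 = fully in. Spring: 2.4 N to start, 6.4 N fully in. It must be more than 4 mm in for the handle to slide.
- button_face (a point): Centre of the button's outer face (20 mm along the pole, 16 mm high), on the +y side of the housing, at axis height (62 mm), 28 mm behind the handle's front face, 22 mm from the axis when out, 17 mm when in; rides with the handle. The plain opposite face of the housing is 15 mm from the axis: pinch both from above, 37 mm wide (out) to 32 mm (in).
- lota: Bystander: loose round aluminium water pot, 106 mm wide, 98 mm high; origin at the middle of its underside.
- cup: Bystander: loose white ceramic cup with handle, 80 mm wide, 88 mm high; origin at the middle of its underside.
- soap_case: Bystander: loose clear plastic soap case, 104 x 72 x 32 mm; origin at the middle of its underside.
- comb: Bystander: loose green plastic comb, 165 x 30 x 5 mm, lying flat; origin at the middle of its underside.

How it is judged:
By the outcome, as a careful person would: the job done as asked, in the order asked, and still so for the second after the job is handed in, while the arm keeps its last pose, push and grip.
It also fails if it takes over 48 s, if anything falls off the work surface, if the arm or the gripper's body presses on something with over 40 N, if the wrist force passes 120 N, or if a joint passes its speed limit or range.

## Robot

A 7-joint arm with a two-finger parallel gripper is mounted at the origin on the work surface. World frame = base frame: x ahead of the robot, y to its left, z up, the work surface at z = 0. Lengths are in m, angles in rad, forces in N, time in s.
With the tool pointing down it reaches from about 0.4 to 0.875 m from the base axis. Payload 19.3 kg.
Tool frame: the origin (TCP) lies midway between the tips of the shut fingers; the grasp point (between the pads) lies 19 mm behind it; x points along the fingers, y is the direction in which the jaws open and shut, and the axes are right-handed (so a half turn about x gives the same grasp; the last joint's range is limited). The gripper opens to 85 mm and grips with 20 to 120 N. Pads are 22 mm wide; open, the fingers measure 114 mm over their backs; the gripper's body (76 mm by 85 mm) begins 54 mm behind the grasp point. The pads swing forward as they close: fully open they stand 13 mm farther back than shut.
Start: joints at [1.264, 0.521, -0.036, 1.599, 0.021, 1.021, -0.113], TCP at [0.147, -0.608, 0.231] pointing down, gripper open.
Joint ranges: [-2.91, 2.91], [-0.3, 2.13], [-1.5, 1.42], [0.17, 2.43], [-1.26, 4.41], [0.16, 1.93], [-2.52, 2.52]. Speed limits (rad/s): [1.89, 1.89, 2.39, 2.39, 3.01, 3.01, 3.01].

## Interface

Orientations are given as [roll, pitch, yaw] about the fixed x, y, z axes, in that order (R = Rz(yaw) Ry(pitch) Rx(roll)).
In Python, from workcell import telemetry, vision, workorder gives the robot as it stands. The module is installed in compiled form; this text tells all that it offers.
- The arm moves only by the tool play_rows, never from a script. Its argument "deltas" is a list of rows, each a list of 7 numbers: the shift along the world's x, y, z in mm, then the turn, a rotation vector about the world's x, y, z in degrees, then the finger opening in mm, from 0 to 85.4. In form: [[x, y, z, wx, wy, wz, jaw], ...]. A call has 1 to 8 rows; each row shifts and turns the commanded pose from where the row before left it; what a row does not reach is not made up. A row lasts 1/8 s, in which the tool goes at most 62.5 mm and 10.7 degrees, less where a joint would pass 70% of its speed; a pose out of reach is approached as far as the arm can. A call with a gripper value outside its range is refused whole. The fingers move at their own pace and stop on an object; "grip_force" is the grip in N (left out, the last holds). Time passes only in rows, so rows that do not move let the fingers close. It gives the time, the measured TCP pose, the force and the opening at its end, in the units of the state.
- telemetry.observe(): the state, without advancing time (a new reading comes with each control period).
- vision.grab_frame(name): name is "scene" or "side" or "wrist"; returns the picture (420x560x3 uint8, red, green, blue); there is no depth.
- vision.camera_info(name): a dict with "mtx" (3x3 intrinsics, pixels), "rvec" (rotation vector, rad) and "tvec" (3), from world to camera coordinates, as OpenCV has them. Camera axes: x right, y down, z forward; pixel columns grow to the right and rows downward; lengths in m; the calibration is good to about 2 mm. A picture is of the moment at which its call begins: read the wrist's pose just before it. camera_info takes no time and is no camera call; for the wrist camera it gives the pose at the moment of the call.
- workorder.job_done(): hands the job in, once; it reports no verdict.
The state is a dict: "clock": time; "qpos": joint angles; "qd": joint speeds; "joint_efforts": joint torques, N m; "position": TCP position; "tool_rot": TCP orientation; "force": force on the tool from outside, world axes, zero at the start; "moment": the same for the moment, N m; "grip_width": finger opening in m.
Only numpy, scipy, OpenCV 4.12 (cv2) and the standard library are available. Lean on these libraries where they do the work, as an engineer would, in place of code of your own. Each camera call takes 0.05 s, during which the arm holds its last target. There are 200 camera calls.

## Working session

There is one attempt and no reset: what is moved stays moved. The work goes in short steps, Python scripts to look and compute and a tool call to move; the robot and the scene stay as the last step left them, time stands still between calls to the robot, and variables do not carry over. Pictures are saved under pics/ and viewed, about 8 in all and at most 12, crops included, and the job is handed in when it is done.

Besides the shell and the picture viewer there is one more tool, called after ">>>" by a JSON object that holds its "api" and its "payload", one argument or row to a line. play_rows: Moves the arm, as the interface text tells. Its arguments: {"type":"object","properties":{"deltas":{"type":"array","items":{"type":"array","items":{"type":"number"}}},"grip_force":{"type":"number"}},"required":["deltas"]}

```bash
mkdir -p pics; cat > h.py <<'E'
import numpy as np, cv2
from workcell import telemetry, vision, workorder
def cam(n):
    c=vision.camera_info(n); K=np.array(c['mtx'],float); R,_=cv2.Rodrigues(np.array(c['rvec'],float)); return K,R,np.array(c['tvec'],float).ravel()
def ray(c,uv):
    K,R,t=c; d=R.T@np.linalg.inv(K)@np.array([uv[0],uv[1],1.]); return -R.T@t,d
def onz(c,uv,z):
    o,d=ray(c,uv); return o+d*(z-o[2])/d[2]
def proj(c,P):
    K,R,t=c; p=K@(R@np.array(P,float)+t); return p[:2]/p[2]
def tri(c1,u1,c2,u2):
    o1,d1=ray(c1,u1);o2,d2=ray(c2,u2)
    s=np.linalg.lstsq(np.c_[d1,-d2],o2-o1,rcond=None)[0]; a=o1+s[0]*d1;b=o2+s[1]*d2
    return (a+b)/2,np.linalg.norm(a-b)
def grab(n,f):
    im=vision.grab_frame(n); cv2.imwrite('pics/'+f,im[:,:,::-1]); return im
E
python3 - <<'E'
from h import *
for n in('scene','side'): grab(n,n+'1.png'); K,R,t=cam(n); print(n,-R.T@t,R[2],K[0,0])
s=telemetry.observe(); print(s['clock'],s['position'],s['tool_rot'])
E
```

```text
scene [0.96889358 0.48660828 0.70115862] [-0.43748051 -0.5686676  -0.69658306] 485.2351001646351
side [0.23866719 0.8012357  0.664044  ] [ 0.31327184 -0.76946693 -0.5565801 ] 451.4650066752554
0.1 [ 0.14651037 -0.60729027  0.2308005 ] [-1.4927962   1.56981541  1.88556331]
```

View pics/scene1.png

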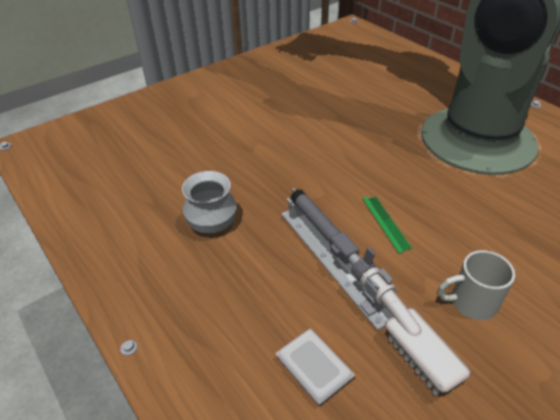

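View pics/side1.png

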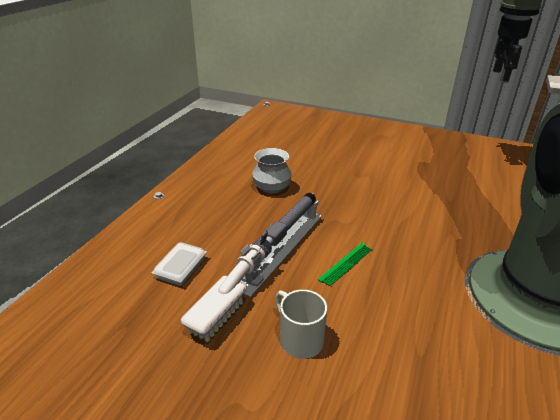

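The scene view shows the brush running from the head at about (430,350) to the handle end at (298,196), with the lug near (370,256). The comb and cup are on the robot's side, and the lota and soap case are on the far side. I'll enlarge both views next.

```bash
python3 - <<'E'
import cv2,numpy as np
a=cv2.imread('pics/scene1.png')[180:400,270:480]; b=cv2.imread('pics/side1.png')[185:345,175:335]
a=cv2.resize(a,(420,440),interpolation=cv2.INTER_CUBIC); a=cv2.resize(a,(400,419)); 
b=cv2.resize(b,(400,400),interpolation=cv2.INTER_CUBIC)
o=np.zeros((420,800,3),np.uint8); o[:419,:400]=a;o[:400,400:]=b; cv2.imwrite('pics/c1.png',o)
E
```

```text
(no output)
```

View pics/c1.png

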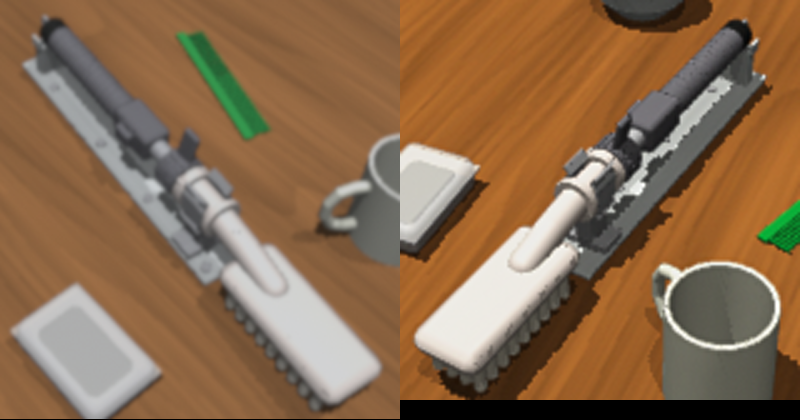

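```bash
python3 - <<'E'
from h import *
s=cam('scene');d=cam('side')
L=lambda x,y:(270+x/1.905,180+y/1.905); Rr=lambda x,y:(175+(x-400)/2.5,185+y/2.5)
E1,e1=tri(s,L(48,30),d,Rr(740,30)); print('end',E1,e1)
for n,p in(('headS',onz(s,L(350,382),.054)),('headD',onz(d,Rr(445,355),.054)),('endS',onz(s,L(50,30),.066)),('endD',onz(d,Rr(740,30),.066))):print(n,p)
print('lug',tri(s,L(190,134),d,Rr(622,124)))
H=(onz(s,L(350,382),.054)+onz(d,Rr(445,355),.054))/2
u=E1-H;u[2]=0;print(np.linalg.norm(u));u/=np.linalg.norm(u);v=np.array([-u[1],u[0],0]);print('u',u,'v',v,np.degrees(np.arctan2(u[1],u[0])))
O=E1-.19*u;O[2]=0;print('O',O)
print(H-O)
for x,y,z in((-32,0,108),(28,22,62),(190,0,62),(-71,0,85),(300,0,62)):
  P=O+u*x/1e3+v*y/1e3+[0,0,z/1e3];print(x,y,z,P,proj(s,P),proj(d,P))
for n,(p) in dict(lota=(207,195),cup=(485,290),comb=(387,224),soap=(315,365)).items():
  P=onz(s,p,.02);q=P-O;print(n,P,q@u,q@v)
E
```

```text
end [ 0.5184173  -0.07100668  0.05715351] 0.0067586458801075005
headS [0.58736473 0.37172342 0.054     ]
headD [0.57078331 0.37815469 0.054     ]
endS [ 0.52573189 -0.05794919  0.066     ]
endD [ 0.51444287 -0.06384455  0.066     ]
lug (array([0.53999519, 0.15187915, 0.10047012]), np.float64(0.0017349047454997936))
0.4500520378286466
u [-0.13477713 -0.99087594  0.        ] v [ 0.99087594 -0.13477713  0.        ] -97.74573288462783
O [0.54402495 0.11725975 0.        ]
[0.03504907 0.25767931 0.054     ]
-32 0 108 [0.54833782 0.14896778 0.108     ] [365.42125101 249.14292841] [260.83020432 229.45716147]
28 22 62 [0.56205046 0.08655012 0.062     ] [331.8447249  249.35183918] [267.40552264 228.60235153]
190 0 62 [ 0.5184173  -0.07100668  0.062     ] [294.97133394 192.23524098] [310.35946408 196.5192894 ]
-71 0 85 [0.55359413 0.18761194 0.085     ] [378.61048381 274.27511657] [250.41060187 249.01676051]
300 0 62 [ 0.50359181 -0.18000303  0.062     ] [268.20486287 162.54741314] [329.76605814 176.56204615]
lota [ 0.63853051 -0.21611072  0.02      ] 0.31759158745423904 0.13857400066389297
cup [0.39133333 0.29413112 0.02      ] -0.15467825222216208 -0.17513666845788972
comb [0.40628086 0.07815676 0.02      ] 0.05731096168758286 -0.1312171149243922
soap [0.71226089 0.21927086 0.02      ] -0.12375471011682165 0.15295217664278943
```

```bash
cat >> h.py <<'E'
from scipy.spatial.transform import Rotation as Ro
def st():
    s=telemetry.observe(); M=Ro.from_euler('xyz',s['tool_rot']).as_matrix(); return s,M
def rotto(M,v,sgn=1):
    # world rotvec (deg) to bring jaw axis to sgn*v, tool down
    x=np.array([0,0,-1.]);y=sgn*np.array(v);T=np.c_[x,y,np.cross(x,y)]; return np.degrees(Ro.from_matrix(T@M.T).as_rotvec())
E
python3 - <<'E'
from h import *
s,M=st();print(M)
v=[.991,-.135,0];print(rotto(M,v),rotto(M,v,-1),s['grip_width'],s['force'])
E
```

```text
[[-3.03687486e-04  2.34560771e-01 -9.72101411e-01]
 [ 9.32724886e-04 -9.72100966e-01 -2.34560955e-01]
 [-9.99999519e-01 -9.77936404e-04  7.64342311e-05]]
[-3.64560264e-02 -4.72933989e-02  6.86768266e+01] [-5.23701038e-02  4.03693947e-02 -1.11323157e+02] 0.08543946127429405 [-0.20532113 -0.17733522 -0.42875309]
```

>>> {"api": "play_rows", "payload": {
  "deltas": [
    [44,38,2,0,0,4.3,85],
    [44,38,2,0,0,4.3,85],
    [44,38,2,0,0,4.3,85],
    [44,38,2,0,0,4.3,85],
    [44,38,2,0,0,4.3,85],
    [44,38,2,0,0,4.3,85],
    [44,38,2,0,0,4.3,85],
    [44,38,2,0,0,4.3,85]
  ]
}}

```text
clock: 1.1
position: [0.4997, -0.3022, 0.2472]
tool_rot: [-0.858, 1.571, 3.123]
force: [-0.6, -0.2, -0.5]
grip_width: 0.0848
```

>>> {"api": "play_rows", "payload": {
  "deltas": [
    [0,50,2,0,0,4.3,85],
    [0,50,2,0,0,4.3,85],
    [0,50,2,0,0,4.3,85],
    [0,50,2,0,0,4.3,85],
    [0,50,2,0,0,4.3,85],
    [0,50,2,0,0,4.3,85],
    [0,50,2,0,0,4.3,85],
    [0,50,2,0,0,4.3,85]
  ]
}}

```text
clock: 2.1
position: [0.4983, 0.0979, 0.2633]
tool_rot: [-0.479, 1.571, -2.181]
force: [0.9, -0.1, 0.4]
grip_width: 0.0846
```

```bash
python3 - <<'E'
from h import *
s,M=st();grab('wrist','w1.png');print(s['clock'],s['position'],s['qpos'],M[:,1],s['force'])
K,R,t=cam('wrist');print(-R.T@t,R)
E
```

```text
2.1 [0.49831588 0.09791461 0.26330082] [ 0.13551619  0.34163877 -0.56709523  1.84417409  0.21339661  1.01652005
 -0.64953991] [ 9.91432768e-01 -1.30617989e-01 -8.83457602e-05] [ 0.89192858 -0.07429585  0.40953308]
[0.50565069 0.17791516 0.407669  ] [[ 9.92739831e-01 -1.20280643e-01  4.41391397e-04]
 [-1.15512663e-01 -9.52351283e-01  2.82283296e-01]
 [-3.35328567e-02 -2.80284858e-01 -9.59330989e-01]]
```

View pics/w1.png

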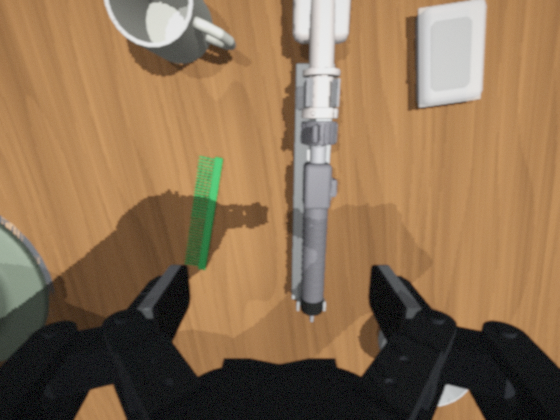

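```bash
python3 - <<'E'
from h import *
c=cam('wrist')
A=onz(c,(312,314),.064);B=onz(c,(317.5,185),.077);C=onz(c,(322,45),.07);F=onz(c,(318,163),.077)
for p in(A,B,C,F):print(p)
u=A-C;u[2]=0;u/=np.linalg.norm(u);v=np.array([-u[1],u[0],0]);print(u,v,np.degrees(np.arctan2(u[1],u[0])))
P=C+u*((B-C)@u);print('resid B',(B-P)@v)
for q in(A-.19*u,F):print('O',q)
print('button',onz(c,(334,187),.066),(onz(c,(334,187),.066)-A)@v,(onz(c,(334,187),.066)-A)@u)
O=A-.19*u;O[2]=0
for x in(0,-20,-44,-57,-47,-84,-58):print(x,proj(c,O+u*x/1e3+[0,0,.08]))
im=cv2.imread('pics/w1.png')[50:220,250:390];cv2.imwrite('pics/w1c.png',cv2.resize(im,None,fx=3.5,fy=3.5,interpolation=2))
E
```

```text
[ 0.51952323 -0.06344647  0.064     ]
[0.53966158 0.10730586 0.077     ]
[0.55675413 0.24531666 0.07      ]
[0.54223267 0.13111804 0.077     ]
[-0.11971364 -0.99280846  0.        ] [ 0.99280846 -0.11971364  0.        ] -96.87557645689046
resid B -0.0004478541527980659
O [0.54226882 0.12518714 0.064     ]
O [0.54223267 0.13111804 0.077     ]
button [0.5591455  0.10041477 0.066     ] 0.019720900329893647 -0.1674261529634109
0 [318.84765771 168.89526868]
-20 [319.53489283 149.8491207 ]
-44 [320.39204346 126.09390642]
-57 [320.87188569 112.79547922]
-47 [320.50178278 123.05257253]
-84 [321.90547505  84.15041255]
-58 [320.90926489 111.75954604]
```

View pics/w1c.png

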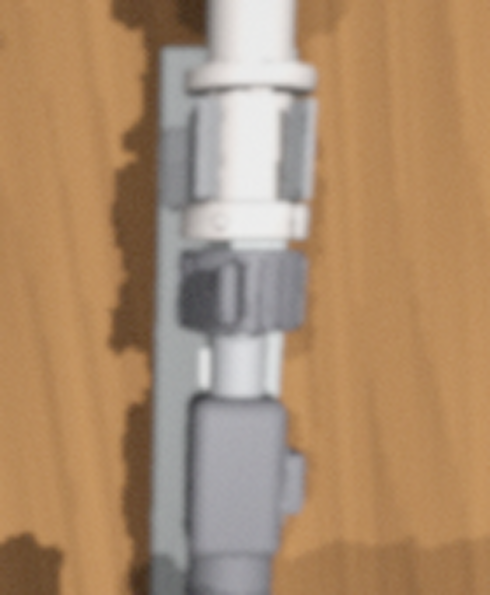

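Axis refined: the origin is at about (0.543, 0.130) and u is about (-0.120, -0.993). The lug is just left of the axis at about (314,133), and the button is at (334,187) on the far side. I'll close the fingers and go beside the lug.

>>> {"api": "play_rows", "payload": {
  "deltas": [
    [0,35,-20,0,0,0.6,0],
    [-1,35,-20,0,0,0,0],
    [0,0,-40,0,0,0,0],
    [0,0,-40,0,0,0,0],
    [0,0,-25,0,0,0,0],
    [0,0,-20,0,0,0,0],
    [0,0,-8,0,0,0,0],
    [0,0,0,0,0,0,0]
  ],
  "grip_force": 25
}}

```text
clock: 3.15
position: [0.4975, 0.1664, 0.0902]
tool_rot: [-1.194, 1.57, -2.887]
force: [-0.1, 0.1, 0.8]
grip_width: -0.0001
```

```bash
python3 - <<'E'
from h import *
s,M=st();grab('wrist','w2.png');print(s['clock'],s['position'],M[:,:2],s['force'],s['grip_width'])
a=cv2.imread('pics/w2.png');grab('scene','s2.png');b=cv2.imread('pics/s2.png')[150:360,270:480]
b=cv2.resize(b,(420,420),interpolation=2);o=np.zeros((420,800,3),np.uint8);o[:,:380]=a[:,90:470];o[:,380:]=b
cv2.imwrite('pics/m2.png',o)
E
```

```text
3.15 [0.49747282 0.16642168 0.09021033] [[-5.87335985e-04  9.92472120e-01]
 [-1.52794274e-04 -1.22469475e-01]
 [-9.99999816e-01 -5.64202060e-04]] [-0.11254523  0.13595318  0.84547077] -6.938043080771027e-05
```

View pics/m2.png

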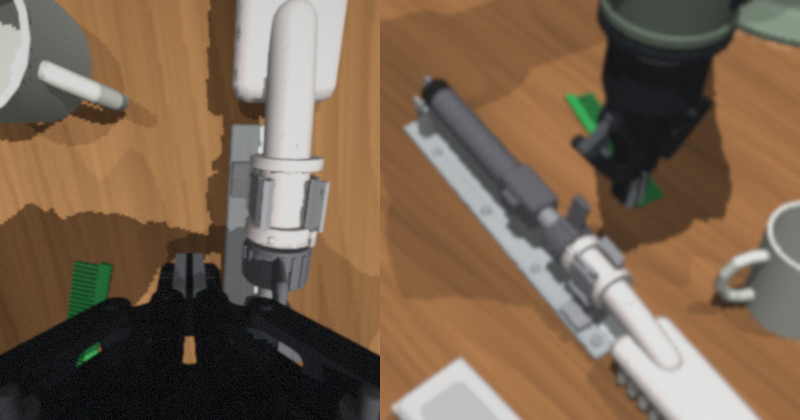

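```bash
python3 - <<'E'
from h import *
c=cam('wrist');u=np.array([-.1197,-.9928,0]);v=np.array([.9928,-.1197,0])
O=np.array([.5429,.1302,0]);s,M=st()
for n,uv,z in(('ferr47',(370,246),.081),('ferr57',(372,229),.081),('flange',(377,158),.08),('neckC',(384,80),.08)):
  p=onz(c,uv,z)-O;print(n,p@u,p@v)
p=s['position']-O;print('tcp',p@u,p@v)
E
```

```text
ferr47 -0.03998744684778488 -0.0007962408821102487
ferr57 -0.04971001838038706 -0.0005307532036829673
flange -0.08691898391740588 -0.0008575033551555811
neckC -0.1229095847252209 -0.0007764370184542933
tcp -0.030718598957152402 -0.04899722625091613
```

```bash
python3 - <<'E'
from h import *
u=np.array([-.1197,-.9928,0]);v=np.array([.9928,-.1197,0]);s,M=st();T=s['position']
out=[]
for n,f,r in(('wrist','w2.png',(140,300,240,440)),('scene','s2.png',(180,300,310,430)),('scene','s2.png',(180,300,310,430))):
  c=cam(n);im=cv2.imread('pics/'+f);y0,y1,x0,x1=r;k=400/(x1-x0)
  im=cv2.resize(im[y0:y1,x0:x1],None,fx=k,fy=k,interpolation=2)
  def dot(P,col):
    a=(proj(c,P)-[x0,y0]+.5)*k;cv2.circle(im,tuple(int(i) for i in a),2,col,-1)
  if len(out)<2:
    for i,Oy in enumerate((.1232,.1302)):
      O=np.array([.5421+.0008*i,Oy,0])
      for x,ra in((-57,20),(-47,20),(-44,20),(-20,20),(0,15)):
        for a in np.linspace(-1.2,1.2,13): dot(O+u*x/1e3+v*ra*np.sin(a)/1e3+[0,0,.062+ra*np.cos(a)/1e3],[(0,0,255),(0,255,0)][i])
    for dx in(-11,11): dot(T+u*dx/1e3,(255,0,255))
  out.append(im)
h=max(o.shape[0] for o in out);o=np.zeros((h,800,3),np.uint8)
for i in(0,1):o[:out[i].shape[0],400*i:400*i+400]=out[i][:,:400]
cv2.imwrite('pics/ov.png',o)
E
```

```text
(no output)
```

View pics/ov.png

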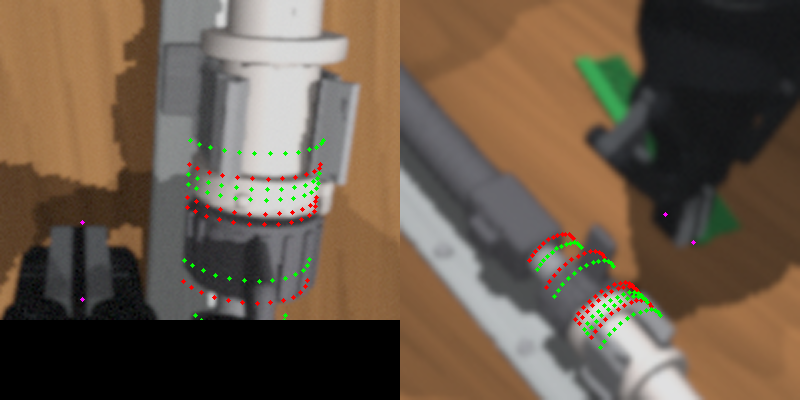

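>>> {"api": "play_rows", "payload": {
  "deltas": [
    [-1,-4.5,-2,0,0,0,0],
    [8,-1,-1,0,0,0,0],
    [8,-1,0,0,0,0,0],
    [6,-0.7,0,0,0,0,0],
    [6,-0.7,0,0,0,0,0],
    [6,-0.7,0,0,0,0,0],
    [0,0,0,0,0,0,0]
  ]
}}

```text
clock: 4.12
position: [0.531, 0.1578, 0.0872]
tool_rot: [2.475, 1.571, 0.781]
force: [0.3, 0.1, 0.8]
grip_width: -0.0002
```

>>> {"api": "play_rows", "payload": {
  "deltas": [
    [4,-0.5,0,0,0,0,0],
    [4,-0.5,0,0,0,0,0],
    [4,-0.5,0,0,0,0,0],
    [0,0,0,0,0,0,0]
  ]
}}

```text
clock: 4.62
position: [0.5429, 0.1563, 0.0873]
tool_rot: [2.142, 1.571, 0.448]
force: [0.2, 0.6, 0.1]
grip_width: 0.0001
```

>>> {"api": "play_rows", "payload": {
  "deltas": [
    [4,-0.5,0,0,0,0,0],
    [3,-0.4,0,0,0,0,0],
    [0,0,0,0,0,0,0]
  ]
}}

```text
clock: 5.0
position: [0.5499, 0.1554, 0.0873]
tool_rot: [2.031, 1.57, 0.338]
force: [-1.4, 0.4, -0.2]
grip_width: -0.0
```

```bash
python3 - <<'E'
from h import *
s,M=st();print(s['position'],s['force'],s['clock'])
grab('wrist','w3.png');grab('scene','s3.png')
a=cv2.imread('pics/w3.png')[120:320,200:400];b=cv2.imread('pics/s3.png')[180:300,310:430]
cv2.imwrite('pics/m3.png',np.hstack([cv2.resize(a,(400,400),interpolation=2),cv2.resize(b,(400,400),interpolation=2)]))
E
```

```text
[0.54993849 0.15539288 0.08730409] [-1.43821465  0.35528194 -0.20711548] 5.0
```

View pics/m3.png

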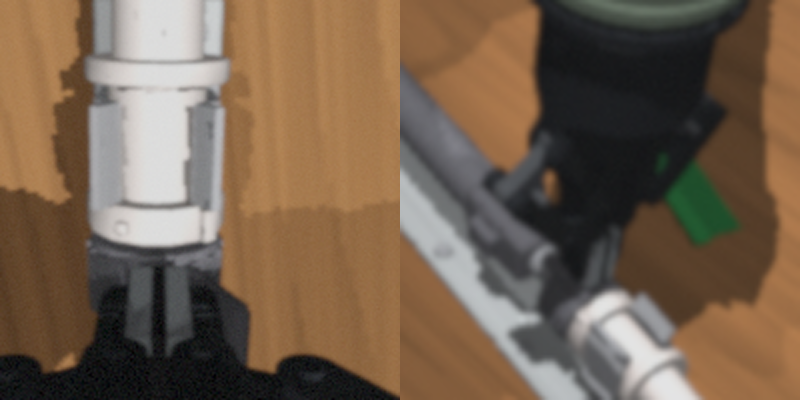

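The lug sits against the right-hand finger (235,330) and already leans to +y. I'll push on to the stop.

>>> {"api": "play_rows", "payload": {
  "deltas": [
    [3,-0.4,0,0,0,0,0],
    [2,-0.2,0,0,0,0,0],
    [0,0,0,0,0,0,0]
  ]
}}

```text
clock: 5.48
position: [0.5548, 0.1548, 0.0873]
tool_rot: [2.211, 1.571, 0.517]
force: [-0.2, -0.1, 1.1]
grip_width: 0.0001
```

>>> {"api": "play_rows", "payload": {
  "deltas": [
    [2,-0.2,0,0,0,0,0],
    [2,-0.2,0,0,0,0,0],
    [0,0,0,0,0,0,0]
  ]
}}

```text
clock: 5.85
position: [0.5588, 0.1545, 0.0873]
tool_rot: [2.464, 1.571, 0.771]
force: [-0.6, -0.5, 0.0]
grip_width: -0.0006
```

>>> {"api": "play_rows", "payload": {
  "deltas": [
    [1.5,-0.2,0,0,0,0,0],
    [1.5,-0.2,0,0,0,0,0],
    [0,0,0,0,0,0,0]
  ]
}}

```text
clock: 6.22
position: [0.5617, 0.1541, 0.0873]
tool_rot: [2.444, 1.571, 0.751]
force: [-1.4, -0.9, 0.0]
grip_width: 0.0
```

```bash
python3 - <<'E'
from h import *
s,M=st();print(s['position'],s['force'],s['moment'],s['clock'])
grab('wrist','w4.png');grab('scene','s4.png')
a=cv2.imread('pics/w4.png')[120:320,200:400];b=cv2.imread('pics/s4.png')[180:300,310:430]
cv2.imwrite('pics/m4.png',np.hstack([cv2.resize(a,(400,400),interpolation=2),cv2.resize(b,(400,400),interpolation=2)]))
E
```

```text
[0.56172158 0.15405477 0.08729638] [-1.43345013 -0.8519925   0.03373971] [ 0.05290348  0.18335124 -0.04471515] 6.225
```

View pics/m4.png

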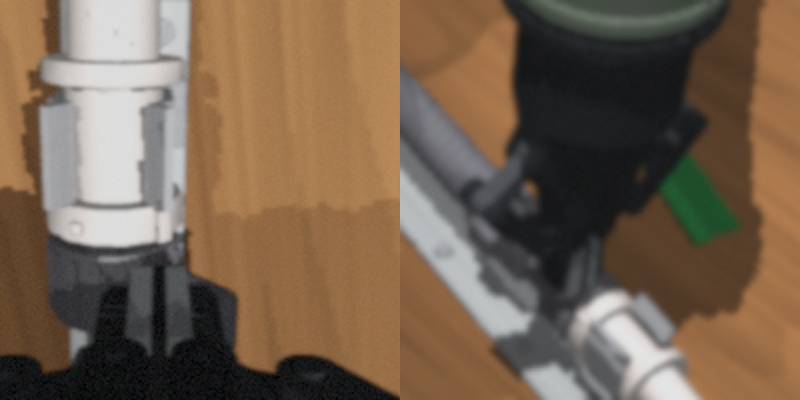

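The lug leans further now and still touches the finger at (215,320). There is no stop force yet, so I'll continue.

>>> {"api": "play_rows", "payload": {
  "deltas": [
    [1.5,-0.2,0,0,0,0,0],
    [1.5,-0.2,0,0,0,0,0],
    [0,0,0,0,0,0,0]
  ]
}}

```text
clock: 6.7
position: [0.5629, 0.1539, 0.0869]
tool_rot: [-1.285, 1.567, -2.978]
force: [-12.7, 1.1, 4.4]
grip_width: -0.0001
```

>>> {"api": "play_rows", "payload": {
  "deltas": [
    [1.5,-0.2,0,0,0,0,0],
    [0,0,0,0,0,0,0]
  ]
}}

```text
clock: 6.95
position: [0.5633, 0.1538, 0.0867]
tool_rot: [-1.278, 1.565, -2.97]
force: [-18.6, 2.0, 7.0]
grip_width: -0.0002
```

The stop shows clearly at 18.6 N. I'll back off, lift, move over the button with the jaws open, and check.

>>> {"api": "play_rows", "payload": {
  "deltas": [
    [-8,1,0,0,0,0,0],
    [-8,1,0,0,0,0,0],
    [0,0,35,0,0,0,0],
    [0,0,35,0,0,0,40],
    [-4,-30,0,0,0,0,75],
    [-4,-30,0,0,0,0,75],
    [0,0,0,0,0,0,75],
    [0,0,0,0,0,0,75]
  ]
}}

```text
clock: 7.95
position: [0.5422, 0.0959, 0.1575]
tool_rot: [2.233, 1.57, 0.539]
force: [-1.1, -0.5, 0.6]
grip_width: 0.0752
```

```bash
python3 - <<'E'
from h import *
u=np.array([-.1197,-.9928,0]);v=np.array([.9928,-.1197,0]);O=np.array([.5422,.124,0])
s,M=st();p=s['position']-O;print(s['position'],M[:,:2],p@u,p@v,s['force'],s['clock'],s['grip_width'])
c=cam('wrist');im=grab('wrist','w5.png')[:,:,::-1].copy()
for x,y,z in((28,22,62),(0,-15,77),(0,15,77),(-20,0,82),(-44,0,82),(-32,31.4,95.7),(-52,15,78)):
  q=proj(c,O+(x*u+y*v)/1e3+[0,0,z/1e3]);cv2.circle(im,tuple(int(round(i)) for i in q),1,(0,0,255),-1)
cv2.imwrite('pics/m5.png',cv2.resize(im[100:400,180:470],None,fx=2,fy=2,interpolation=2))
E
```

```text
[0.54222758 0.09589656 0.15749243] [[ 6.08353170e-04  9.92474810e-01]
 [ 3.63897824e-04 -1.22447701e-01]
 [-9.99999749e-01  5.59216886e-04]] 0.027897792606100542 0.003391361179154529 [-1.14748713 -0.48340667  0.59742256] 7.95 0.0751790791884597
```

View pics/m5.png

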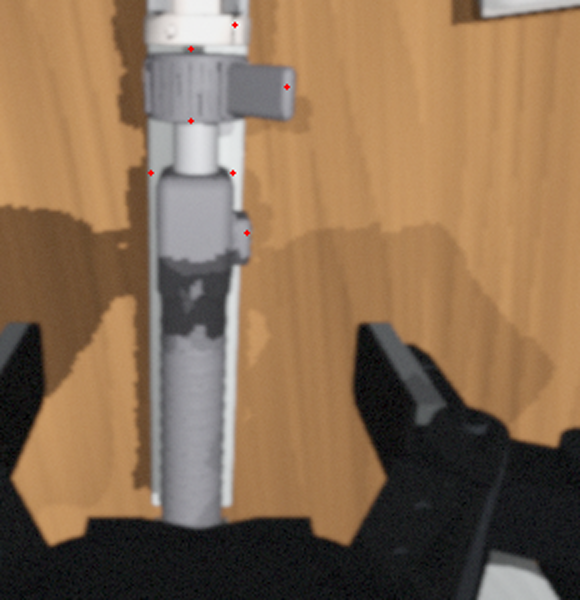

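The lug points at its predicted locked position (290,90), in line with the bar at (235,25). The housing and button are within about 1.5 mm of the model. Next I'll descend and pinch.

>>> {"api": "play_rows", "payload": {
  "deltas": [
    [-0.6,-1.2,-40,0,0,0,75],
    [0,0,-35,0,0,0,75],
    [0,0,-25,0,0,0,75],
    [0,0,-15,0,0,0,75],
    [0,0,0,0,0,0,60],
    [0,0,0,0,0,0,45]
  ],
  "grip_force": 35
}}

```text
clock: 8.75
position: [0.542, 0.0946, 0.0431]
tool_rot: [1.95, 1.57, 0.256]
force: [-0.3, 0.3, 0.4]
grip_width: 0.0452
```

>>> {"api": "play_rows", "payload": {
  "deltas": [
    [0,0,0,0,0,0,35],
    [0,0,0,0,0,0,25],
    [0,0,0,0,0,0,25],
    [0,0,0,0,0,0,25],
    [0,0,0,0,0,0,25],
    [0,0,0,0,0,0,25]
  ],
  "grip_force": 35
}}

```text
clock: 9.5
position: [0.5414, 0.0945, 0.0435]
tool_rot: [1.857, 1.57, 0.163]
force: [-7.8, 0.7, 17.8]
grip_width: 0.0313
```

>>> {"api": "play_rows", "payload": {
  "deltas": [
    [-0.6,0,1.3,0,0,0,25],
    [-0.3,-2,0,0,0,0,25],
    [-0.5,-4,0,0,0,0,25],
    [-0.7,-6,0,0,0,0,25],
    [-0.7,-6,0,0,0,0,25]
  ]
}}

```text
clock: 10.12
position: [0.5387, 0.0758, 0.0437]
tool_rot: [2.051, 1.571, 0.357]
force: [1.7, 1.1, -4.9]
grip_width: 0.0311
```

>>> {"api": "play_rows", "payload": {
  "deltas": [
    [-0.9,-7,-0.4,0,0,0,25],
    [-0.9,-7,0,0,0,0,25],
    [-0.9,-7,0,0,0,0,25],
    [-0.9,-7,0,0,0,0,25],
    [-0.9,-7,0,0,0,0,25],
    [-0.9,-7,0,0,0,0,25],
    [-0.9,-7,0,0,0,0,25]
  ]
}}

```text
clock: 11.0
position: [0.532, 0.0269, 0.0436]
tool_rot: [-1.048, 1.57, -2.742]
force: [-3.6, 3.7, 6.9]
grip_width: 0.0311
```

>>> {"api": "play_rows", "payload": {
  "deltas": [
    [-0.9,-7,0,0,0,0,25],
    [-0.9,-7,0,0,0,0,25],
    [-0.9,-7,0,0,0,0,25],
    [-0.7,-6,0,0,0,0,25],
    [-0.4,-3,0,0,0,0,25],
    [-0.3,-2,0,0,0,0,25],
    [0,0,0,0,0,0,25]
  ]
}}

```text
clock: 11.88
position: [0.5276, -0.0054, 0.0436]
tool_rot: [-0.808, 1.57, -2.502]
force: [-4.9, 0.5, 10.0]
grip_width: 0.0312
```

>>> {"api": "play_rows", "payload": {
  "deltas": [
    [-0.4,-3,0,0,0,0,25],
    [-0.8,-3,0.5,0,0,0,25],
    [-0.2,-2,0,0,0,0,25],
    [-0.2,-2,0,0,0,0,25],
    [0,0,0,0,0,0,25]
  ]
}}

```text
clock: 12.5
position: [0.5264, -0.0145, 0.0437]
tool_rot: [-2.088, 1.57, 2.502]
force: [-2.5, 4.3, -0.5]
grip_width: 0.0309
```

>>> {"api": "play_rows", "payload": {
  "deltas": [
    [-0.1,-1,0,0,0,0,25],
    [0,-1,0,0,0,0,25],
    [0,0,0,0,0,0,25]
  ]
}}

```text
clock: 12.88
position: [0.5264, -0.0146, 0.0437]
tool_rot: [-2.995, 1.568, 1.596]
force: [-3.5, 14.8, -1.5]
grip_width: 0.0312
```

>>> {"api": "play_rows", "payload": {
  "deltas": [
    [0,0.8,0,0,0,0,25],
    [0,0,0,0,0,0,25],
    [0,0,0,0,0,0,25]
  ]
}}

```text
clock: 13.25
position: [0.5264, -0.0145, 0.0437]
tool_rot: [-2.907, 1.569, 1.684]
force: [-2.1, 10.8, -0.9]
grip_width: 0.031
```

```bash
python3 - <<'E'
from h import *
s,M=st();print(s['position'],s['force'],s['clock'],s['grip_width'])
grab('scene','s6.png');grab('wrist','w6.png')
a=cv2.imread('pics/s6.png');b=cv2.imread('pics/w6.png')[0:300,200:414]
cv2.imwrite('pics/m6.png',np.hstack([cv2.resize(a,(500,375)),cv2.resize(b,(268,375))]))
E
```

```text
[ 0.52638832 -0.01447532  0.04367823] [-2.11737593 10.80706559 -0.88813187] 13.25 0.031000331914593653
```

View pics/m6.png

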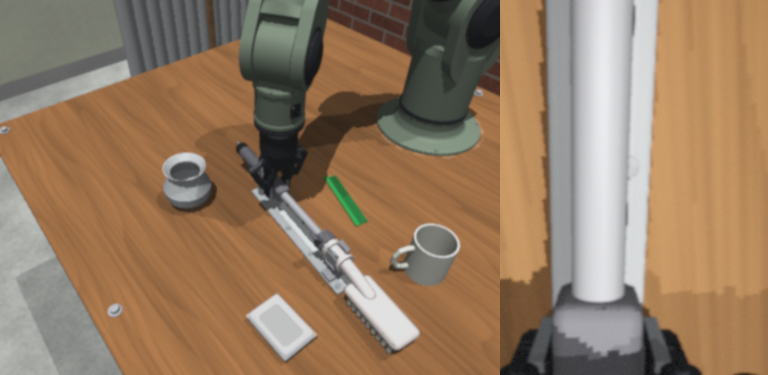

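The handle is out with a long stretch of rod showing, the jaws still hold the housing, and the bystanders haven't moved. Handing in.

```bash
python3 -c "
from h import *
print(workorder.job_done())"
```

```text
the job is handed in; nothing more can be done
None
```

The job is done and handed in at about 13.4 s on the robot's clock; the hand-in reported no verdict.

- **Collar:** I pushed the lug with the closed fingertip until it met the end stop at 18.6 N. The wrist picture after backing off showed the lug within about 2 mm of its computed locked position, in line with the raised bar.
- **Handle:** I pinched the button and housing from above, and the opening of 31 mm means the button was fully in. I then pulled straight through the first stop to a hard stop after 109.9 mm of travel. The arm is still gripping there at 35 N with a light pull of about 11 N.
- **Last checks:** The final pictures show the rod drawn out. The lota, cup, soap case and comb look unmoved by eye; I did not measure them. I also did not check the lug close up again after the pull.
- **Disagreements:** My first estimates of the holder's position along the pole differed by about 10 mm between views. An overlay on a close wrist picture settled that before I touched anything.

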